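Fit the light cover on a colorimeter and hold it down for the reading

TASK

Get the colorimeter ready for its reading: turn the filter selector one click clockwise and no further, then take the black light cover by its rib, slide it about on the sample stage until it drops onto the two locating pins that it hides, and press it right down flush on the stage against the sprung light seal. There is no catch to keep it down, so finish with the gripper still holding the cover pressed down. Leave the cups and bottles round about standing where they are.

Things in the scene. Friction and masses are not known exactly. Their poses are not given: they have to be found in the camera images.
- colorimeter: Fixed white bench colorimeter, 150 (x) x 200 (y) x 60 mm high. Origin: centre of its underside on the table; x to its back, y to its left, z up. On top: at the left the filter selector; at the right rear an aluminium sample stage, 76 (x) x 100 (y) mm, top face 72 mm above the table; in front of the stage a tilted black display, up to 70 mm high.
- selector (a joint): Angle of the filter selector, a six-position index: 0 at the start, growing clockwise seen from above, one click = 1.047 (60 degrees), range -0.12 to 5.36. It resists with up to about 0.09 N m before halfway (30 degrees), then snaps on by itself into the next click and stays there.
- selector_grip (a point): On the selector's axis, 90 mm above the table. Black bar grip, 40 mm long along this point's x axis (+x: the end with the white pointer line), 13 mm wide along y, from 69 mm (top of its round 42 mm skirt) to 94 mm above the table; fingertips just clear the skirt when gripping. Turns with the knob; at the start the pointer is 30 degrees left of the colorimeter's x axis.
- stage_seat (a point): Where the cover's origin belongs: centre of the stage's top face, 72 mm above the table, axes like the colorimeter's. Two fixed steel pins stand 31 mm either side of it along y: 8 mm thick, 12 mm tall, the last 2.5 mm tapered to 4.4 mm. Between them the chamber mouth (26 mm, sample vial inside, below the face) with the round seal.
- seal (a joint): How far the round black light seal (39 mm across, round the chamber mouth) is pressed in: 0 = free, 6 mm proud of the stage; 0.006 = flush with it. Spring: about 3 N to start it moving, 8 N at flush; it lifts the cover again when let go.
- cover: Loose black light cover, about 0.14 kg, right way up on the table. Origin: centre of its flat underside, z up. Block 60 (x) x 84 (y) x 16 mm, on it a lid 65 x 89 mm up to 26 mm height, on that a finger rib 16 mm thick (x), 56 mm long (y), up to 52 mm height. On the pins its origin is 12 mm above the seat while riding on the tips, 6 mm once dropped on (resting on the seal), 0 pressed flush.
- cover_bores (a point): Same point and axes as the cover's origin. In the flat underside, 16 mm deep, hidden in use: a round bore of 10 mm at y = +31 mm and a slot of 10 (x) by 14 mm (y) at y = -31 mm, each with a 1 mm chamfer. The cover fits the pins either way round (also turned by 180 degrees).
- cup_16: Small clear portion cup, 44 mm across, 33 mm high, in front of the colorimeter; bystander. Origin: centre of its underside.
- cup_17: Another such portion cup in front of the colorimeter; bystander.
- cup_18: Another such portion cup in front of the colorimeter; bystander.
- glue_bottle: White twist-cap bottle, 43 mm across, 131 mm high, behind the colorimeter's stage; bystander. Origin: centre of its underside.
- dye_drop: Small dye squeeze bottle with a pointed cap, 24 mm across, 57 mm high, behind the colorimeter; bystander. Origin: centre of its underside.
- dropper_2: Brown glass dropper bottle, 32 mm across, 107 mm high, in front of and to the right of the colorimeter; bystander. Origin: centre of its underside.
- jar: Clear jar with a white screw lid, 51 mm across, 65 mm high, at the left front; bystander. Origin: centre of its underside.

How it is judged:
By the outcome, as a careful person would: the job done as asked, in the order asked, and still so for the second after the job is handed in, while the arm keeps its last pose, push and grip.
It also fails if it takes over 64 s, if anything falls off the work surface, if the arm or the gripper's body presses on something with over 40 N, if the wrist force passes 120 N, or if a joint passes its speed limit or range.

ROBOT

A 6-joint arm with a two-finger parallel gripper is mounted at the origin on a cart in front of the work surface, level with it; the furniture and walls round the work are solid. World frame = base frame: x ahead of the robot, y to its left, z up, the work surface at z = 0. Lengths are in m, angles in degrees, forces in N, time in s.
With the tool pointing down it reaches from about 0.25 to 0.725 m from the base axis. Payload 9.7 kg.
Tool frame: the origin (TCP) lies between the finger pads; the fingertips stand bot.tcp_to_tips ahead of it and the grasp point (between the pads) lies 11 mm behind it (bot.tcp_to_tips is the distance from the TCP to the fingertips, in m); z points along the fingers, y is the line along which they close (so a half turn about z gives the same grasp; the last joint's range is limited). The gripper opens to 85 mm and grips with 20 to 120 N. Pads are 22 mm wide; open, the fingers measure 114 mm over their backs; the gripper's body (76 mm by 85 mm) begins 54 mm behind the grasp point. The pads swing forward as they close: fully open they stand 13 mm farther back than shut.
Start: joints at [-76.318, 4.979, 10.078, 95.1, 0, 90], TCP at [0.13, -0.534, 0.239] pointing down, gripper open.
Joint ranges: [-179.16, 179.16], [-48.56, 103.87], [-65.8, 70.77], [-126.05, 130.52], [-82.76, 87.17], [-180, 180]. Speed limits (degrees/s): [127.2, 127.2, 147.25, 180, 180, 180].

INTERFACE

Orientations are given as [roll, pitch, yaw] about the fixed x, y, z axes, in that order (R = Rz(yaw) Ry(pitch) Rx(roll)).
In Python, from workcell import bot gives the robot as it stands. The module is installed in compiled form; this text tells all that it offers.
- The arm moves only by the tool carry_out, never from a script. Its arguments are lists of equal length, an entry for each row: "linear": the shift along the world's x, y, z normalised to -1 to 1, where 1 is 2 cm, a list of three; "rotation": the turn, a rotation vector about the world's x, y, z normalised to -1 to 1, where 1 is 8 degrees, a list of three; "grip": the closure, from -1 (fully open) to 1 (shut). In form: {"linear": [[tx, ty, tz], ...], "rotation": [[rx, ry, rz], ...], "grip": [grip, ...]}. A call has 1 to 12 rows; each row shifts and turns the commanded pose from where the row before left it; what a row does not reach is not made up. A row lasts 1/10 s, in which the tool goes at most 50 mm and 8.59 degrees, less where a joint would pass 70% of its speed; a pose out of reach is approached as far as the arm can. A call with a number of a shift or a turn outside -1 to 1 is refused whole. A call with a gripper value outside its range is refused whole. The fingers move at their own pace and stop on an object; "grip_force" is the grip in N (left out, the last holds). Time passes only in rows, so rows that do not move let the fingers close. It gives the time, the measured TCP pose, the force, the opening and the grip force at its end, in the units of the state.
- bot.get_obs(): the state, without advancing time (a new reading comes with each control period).
- bot.camera(name): name is "scene" or "top" or "wrist"; returns the picture (400x640x3 uint8, blue, green, red); there is no depth.
- bot.camera_model(name): a dict with "fx", "fy", "cx", "cy" (pixels), "camera_from_world" (4x4, takes a point from world to camera coordinates). Camera axes: x right, y up, looking along -z (the intrinsics and any distortion apply to the point x, -y, -z); pixel columns grow to the right and rows downward; lengths in m; the calibration is good to about 2 mm. The wrist camera is an equidistant fisheye: a pixel r from the principal point sees the ray r / f radians off the axis. A picture is of the moment at which its call begins: read the wrist's pose just before it. camera_model takes no time and is no camera call; for the wrist camera it gives the pose at the moment of the call.
- bot.job_done(): hands the job in; it is judged then, once.
The state is a dict: "time": time; "q": joint angles; "qd": joint speeds; "joint_efforts": joint torques, N m; "ee_pos": TCP position; "tcp_rot": TCP orientation; "wrist_force": force on the tool from outside, world axes, zero at the start; "torque": the same for the moment, N m; "opening": finger opening in m; "grasp_force": force on a finger pad.
Only numpy, scipy, OpenCV 4.12 (cv2) and the standard library are available. Lean on these libraries where they do the work, as an engineer would, in place of code of your own. Each camera call takes 0.05 s, during which the arm holds its last target. There are 200 camera calls.

## Working session

There is one attempt and no reset: what is moved stays moved. The work goes in short steps, Python scripts to look and compute and a tool call to move; the robot and the scene stay as the last step left them, time stands still between calls to the robot, and variables do not carry over. Pictures are saved under pics/ and viewed, at most 10 in all, crops included, and the job is handed in when it is done.

Besides the shell and the picture viewer there is one more tool, called after ">>>" by a JSON object that holds its "method" and its "body". carry_out: Moves the arm, as the interface text tells. Its arguments: {"type":"object","properties":{"linear":{"type":"array","items":{"type":"array","items":{"type":"number"}}},"rotation":{"type":"array","items":{"type":"array","items":{"type":"number"}}},"grip":{"type":"array","items":{"type":"number"}},"grip_force":{"type":"number"}},"required":["linear","rotation","grip"]}

```bash
mkdir -p pics
cat > h.py <<'E'
import numpy as np, cv2
from workcell import bot
def proj(m,P):
    P=np.atleast_2d(P); c=(np.c_[P,np.ones(len(P))]@np.array(m["camera_from_world"]).T)[:,:3]
    return np.c_[m["fx"]*c[:,0]/-c[:,2]+m["cx"], m["fy"]*-c[:,1]/-c[:,2]+m["cy"]]
def ray(m,px,fish=False):
    x=(px[0]-m["cx"])/m["fx"]; y=(px[1]-m["cy"])/m["fy"]
    if fish:
        r=np.hypot(x,y); s=np.sin(r)/r if r>1e-9 else 1; d=np.array([x*s,-y*s,-np.cos(r)])
    else: d=np.array([x,-y,-1.])
    T=np.linalg.inv(np.array(m["camera_from_world"])); d=T[:3,:3]@d
    return T[:3,3], d/np.linalg.norm(d)
def atz(m,px,z,fish=False):
    o,d=ray(m,px,fish); return o+d*(z-o[2])/d[2]
def tri(*rs):
    A=0;b=0
    for o,d in rs:
        M=np.eye(3)-np.outer(d,d); A=A+M; b=b+M@o
    return np.linalg.solve(A,b)
E
python3 - <<'E'
from h import *
for n in("scene","top"):
    cv2.imwrite(f"pics/{n}.png",bot.camera(n)); m=bot.camera_model(n); print(n,m)
o=bot.get_obs(); print(o, bot.tcp_to_tips)
E
```

```text
scene {'fx': 467.2220706824371, 'fy': 467.2220706824371, 'cx': 321.087236180742, 'cy': 202.78126523366896, 'camera_from_world': array([[-0.86105635, -0.50850106,  0.00293659,  0.39619496],
       [ 0.35797766, -0.60204998,  0.7137141 , -0.278521  ],
       [-0.36115641,  0.6155993 ,  0.70043098, -0.99703413],
       [ 0.        ,  0.        ,  0.        ,  1.        ]])}
top {'fx': 456.5518622744797, 'fy': 456.5518622744797, 'cx': 319.6911002035188, 'cy': 200.9012808663028, 'camera_from_world': array([[-0.01445274, -0.9998315 ,  0.01131742, -0.09429739],
       [ 0.99921278, -0.01402373,  0.03711014, -0.51512095],
       [-0.03694518,  0.01184486,  0.99924709, -1.31886589],
       [ 0.        ,  0.        ,  0.        ,  1.        ]])}
{'time': 0.1, 'q': array([-7.63175540e+01,  5.00959457e+00,  1.00387381e+01,  9.50994320e+01,
       -1.79539194e-03,  8.99989533e+01]), 'qd': array([-0.00132432, -0.1401921 ,  0.12857813, -0.01861349, -0.01517964,
       -0.02793375]), 'joint_efforts': array([ 5.27990051e-04, -5.21562231e+01,  4.65652800e+01,  1.59020524e-02,
       -2.42605773e-05,  9.32142939e-06]), 'ee_pos': array([ 0.13004282, -0.53420497,  0.23863587]), 'tcp_rot': array([-1.79929711e+02,  1.79410648e-03,  1.36834949e+01]), 'wrist_force': array([-0.00139941,  0.21036727, -0.1841453 ]), 'torque': array([-0.04022553, -0.0234351 ,  0.03724916]), 'grasp_force': 0.0, 'opening': 0.08562813053338313} 0.008
```

View pics/scene.png

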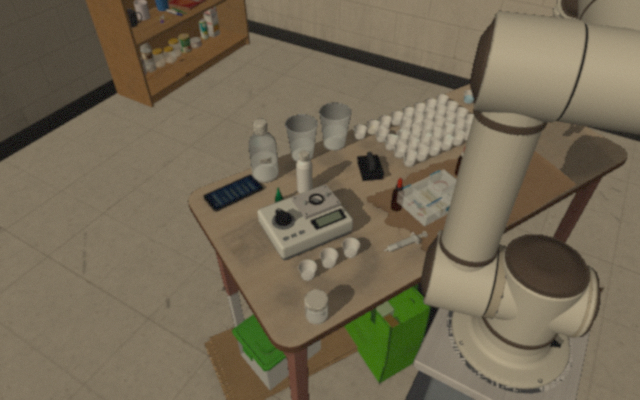

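View pics/top.png

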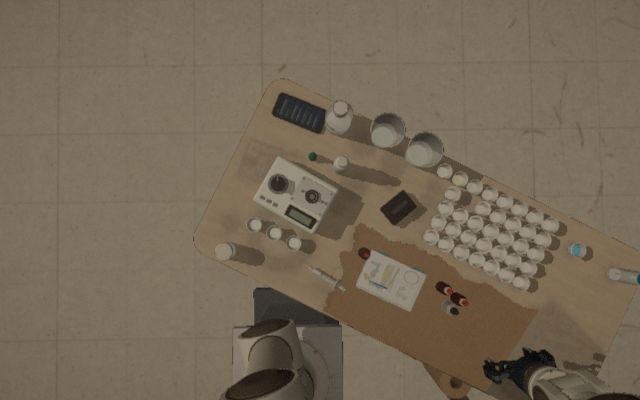

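The scene view shows the colorimeter with the knob at (284,216), the seal at (316,199) and the cover at (370,167). In the top view the knob is at (279,184), the seal at (313,197), the cover at (398,207) and the glue bottle at (340,162). Next: coarse positions and an enlarged crop.

Run:
```python
from h import *
s=bot.camera_model("scene");t=bot.camera_model("top")
for n,a,b in(("knob",(284,214),(279,183)),("seal",(316,199),(313,197)),("cover",(371,160),(398,205))):
    print(n,tri(ray(s,a),ray(t,b)))
im=cv2.imread("pics/top.png")[140:260,235:435]
cv2.imwrite("pics/topc.png",cv2.resize(im,None,fx=4,fy=4,interpolation=3))
w=bot.camera_model("wrist");print(w)
```

```text
knob [0.56097816 0.01008113 0.07923808]
seal [ 0.5231163  -0.08215453  0.07196365]
cover [ 0.49263276 -0.32662405  0.04066574]
{'fx': 309.70691628693146, 'fy': 309.70691628693146, 'cx': 320.6813689031753, 'cy': 198.32575762694358, 'camera_from_world': array([[ 2.37323922e-01, -9.71430520e-01, -3.17101367e-04,
        -5.50191295e-01],
       [ 9.21265118e-01,  2.25171854e-01, -3.17124926e-01,
         4.33151303e-02],
       [ 3.08136235e-01,  7.49691968e-02,  9.48383720e-01,
        -3.80061671e-01],
       [ 0.00000000e+00,  0.00000000e+00,  0.00000000e+00,
         1.00000000e+00]])}
```

View pics/topc.png

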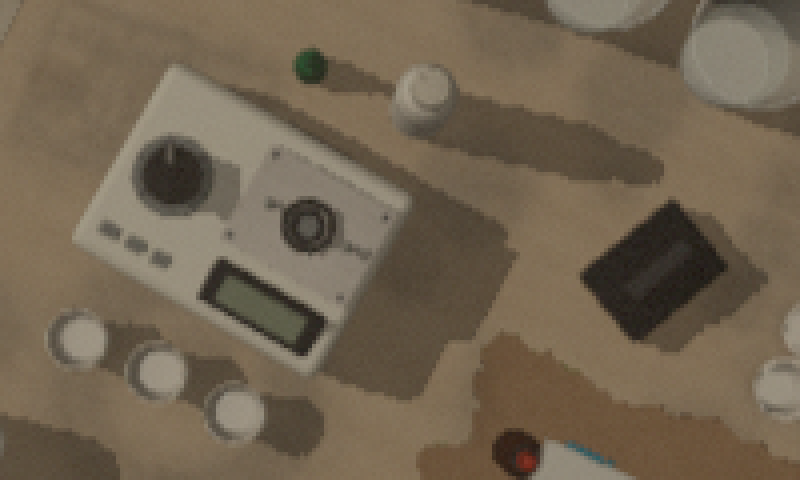

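The crop (4×, offset 235,140) shows the knob at (172,172) with its pointer up, so the colorimeter yaw is about -30°. The seal is at (310,225). The cover's rib runs from (627,295) to (690,245), giving a cover yaw of about 38°. I'll move toward the cover for wrist views.

>>> {"method": "carry_out", "body": {"linear": [[0.5, 0.4, 0], [1, 0.84, 0], [1, 0.84, 0], [1, 0.84, 0], [1, 0.84, 0], [1, 0.84, 0], [1, 0.84, 0], [1, 0.84, 0], [1, 0.84, 0], [1, 0.84, 0], [1, 0.84, 0], [1, 0.84, 0]], "rotation": [[0, 0, 0], [0, 0, 0.2], [0, 0, 0.3], [0, 0, 0.3], [0, 0, 0.3], [0, 0, 0.3], [0, 0, 0.3], [0, 0, 0.3], [0, 0, 0.3], [0, 0, 0.3], [0, 0, 0.3], [0, 0, 0.2]], "grip": [-1, -1, -1, -1, -1, -1, -1, -1, -1, -1, -1, -1]}}

```text
time: 1.3
ee_pos: [0.361, -0.34, 0.2392]
tcp_rot: [-180.0, -0.0, 38.6]
wrist_force: [1.1, -0.1, -0.1]
opening: 0.0852
grasp_force: 0.0
```

>>> {"method": "carry_out", "body": {"linear": [[0.5, 0.8, 0], [0, 0.5, 0], [0, 0, 0], [0, 0, 0]], "rotation": [[0, 0, 0], [0, 0, 0], [0, 0, 0], [0, 0, 0]], "grip": [-1, -1, -1, -1]}}

```text
time: 1.7
ee_pos: [0.3697, -0.3156, 0.2394]
tcp_rot: [180.0, 0.0, 38.5]
wrist_force: [0.1, -0.1, 0.7]
opening: 0.0858
grasp_force: 0.0
```

```bash
cat >> h.py <<'E'
import json
def snap(n):
    m=bot.camera_model("wrist"); o=bot.get_obs(); im=bot.camera("wrist"); cv2.imwrite(f"pics/{n}.png",im)
    json.dump({k:(v.tolist() if hasattr(v,'tolist') else v) for k,v in m.items()},open(f"pics/{n}.json","w"))
    print(o["time"],o["ee_pos"].round(4),o["tcp_rot"].round(2),o["q"].round(1),o["wrist_force"].round(1)); return im,m
def load(n): return json.load(open(f"pics/{n}.json"))
E
python3 -c "
from h import *
snap('w1')"
```

```text
1.7 [ 0.3697 -0.3156  0.2394] [1.7998e+02 1.0000e-02 3.8490e+01] [-40.5  -3.8   1.3  95.   -0.  101. ] [ 0.1 -0.1  0.7]
```

View pics/w1.png

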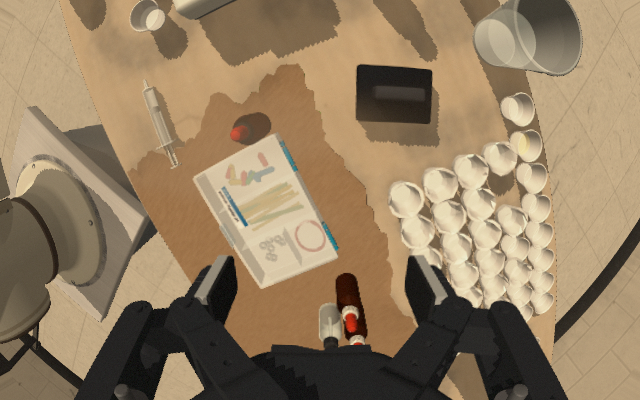

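The wrist picture shows the cover at about (395,94) and its rib from (372,92) to (424,95), square with the view, so cover yaw ≈ 38°. Next: above the knob with a half-turned wrist, since yaw = q1 + 180 − q6.

>>> {"method": "carry_out", "body": {"linear": [[0.45, 0.8, 0], [0.45, 0.8, 0], [0.45, 0.8, 0], [0.45, 0.8, 0], [0.45, 0.8, 0], [0.45, 0.8, 0], [0.45, 0.8, 0], [0.45, 0.8, 0], [0.45, 0.8, 0]], "rotation": [[0, 0, 1], [0, 0, 1], [0, 0, 1], [0, 0, 1], [0, 0, 1], [0, 0, 1], [0, 0, 1], [0, 0, 1], [0, 0, 1]], "grip": [-1, -1, -1, -1, -1, -1, -1, -1, -1]}}

```text
time: 2.65
ee_pos: [0.4512, -0.1718, 0.2392]
tcp_rot: [-180.0, 0.0, 110.7]
wrist_force: [0.9, 0.1, -1.3]
opening: 0.0852
grasp_force: 0.0
```

>>> {"method": "carry_out", "body": {"linear": [[0.45, 0.8, 0], [0.45, 0.8, 0], [0.45, 0.8, 0], [0.45, 0.8, 0], [0.45, 0.8, 0], [0.45, 0.8, 0], [0.45, 0.8, 0], [0.45, 0.8, 0], [0.2, 0.4, 0], [0, 0, 0], [0, 0, 0]], "rotation": [[0, 0, 1], [0, 0, 1], [0, 0, 1], [0, 0, 1], [0, 0, 1], [0, 0, 1], [0, 0, 1], [0, 0, 1], [0, 0, 0.6], [0, 0, 0], [0, 0, 0]], "grip": [-1, -1, -1, -1, -1, -1, -1, -1, -1, -1, -1]}}

```text
time: 3.75
ee_pos: [0.527, -0.0363, 0.2392]
tcp_rot: [-180.0, -0.0, 179.1]
wrist_force: [-0.3, -0.0, -0.3]
opening: 0.0855
grasp_force: 0.0
```

```bash
python3 -c "
from h import *
snap('w2')"
```

```text
3.75 [ 0.527  -0.0363  0.2392] [-1.7999e+02 -2.0000e-02  1.7909e+02] [-3.9  2.   6.9 95.  -0.  -3. ] [-0.3 -0.  -0.3]
```

View pics/w2.png

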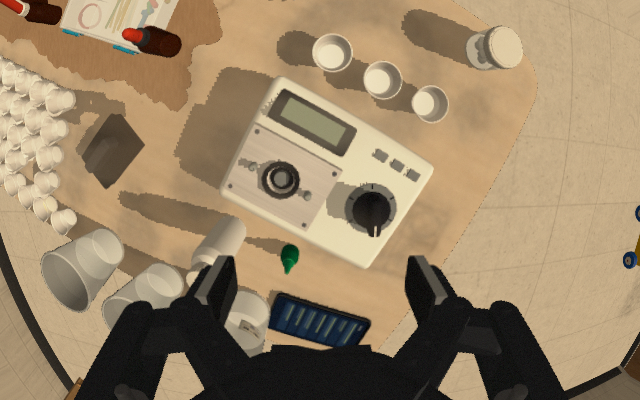

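The wrist view shows the knob at (371,210) with the pointer pointing down (+x), the seal at (280,180), and the stage screws at (256,130), (335,173), (312,229) and (230,186). I'll shift over the knob for a second view.

>>> {"method": "carry_out", "body": {"linear": [[0.6, 0.8, 0], [0.6, 0.8, 0], [0.5, 0.7, 0], [0, 0, 0], [0, 0, 0]], "rotation": [[0, 0, 0], [0, 0, 0], [0, 0, 0], [0, 0, 0], [0, 0, 0]], "grip": [-1, -1, -1, -1, -1]}}

```text
time: 4.3
ee_pos: [0.5612, 0.0107, 0.239]
tcp_rot: [-180.0, -0.0, 179.3]
wrist_force: [0.0, -0.3, 0.7]
opening: 0.0851
grasp_force: 0.0
```

Run:
```python
from h import *
im,m=snap('w3')
im2=cv2.imread('pics/w2.png')
def fp(m,P):
    c=(np.r_[P,1]@np.array(m["camera_from_world"]).T)[:3]; x,y,z=c[0],-c[1],-c[2]
    r=np.hypot(x,y); th=np.arctan2(r,z); return np.array([m["cx"]+m["fx"]*th*x/r,m["cy"]+m["fy"]*th*y/r])
c=fp(m,[0.54,-0.04,0.075]); print(c)
x0,y0=int(c[0])-100,int(c[1])-75
print(x0,y0)
a=cv2.resize(im2[120:270,220:420],None,fx=4,fy=4,interpolation=2)[:, :]
b=cv2.resize(im[y0:y0+150,x0:x0+200],None,fx=4,fy=4,interpolation=2)
cv2.imwrite("pics/c2.png",a);cv2.imwrite("pics/c3.png",b)
```

```text
4.3 [0.5612 0.0107 0.239 ] [-1.7999e+02 -5.0000e-02  1.7932e+02] [ 1.1  6.6 11.8 95.2 -0.   1.8] [ 0.  -0.3  0.7]
[270.31149872 162.51267425]
170 87
```

View pics/c2.png

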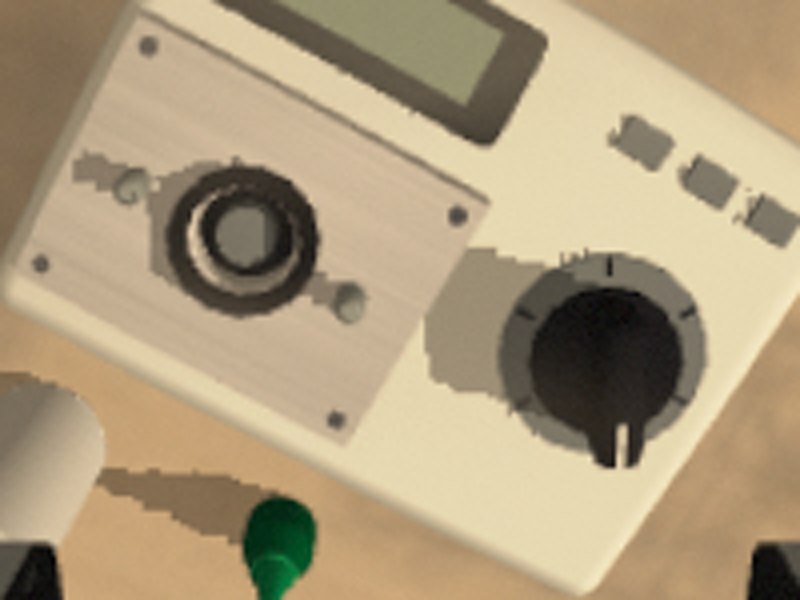

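View pics/c3.png

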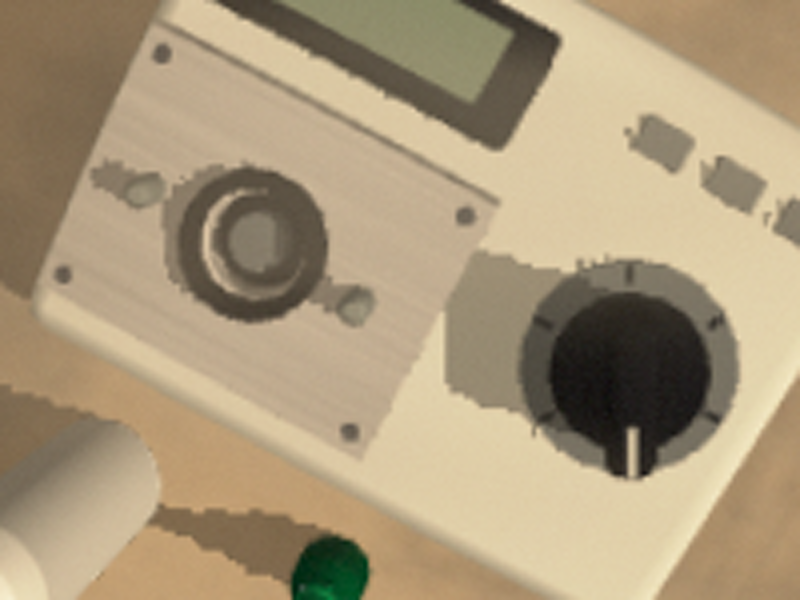

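Both 4× crops (offsets (220,120) and (170,87)) show the same points: screws at (148,46)/(162,54), (457,215)/(465,216), (336,420)/(349,432) and (41,264)/(63,274), the pins at (132,186)/(146,189) and (350,301)/(357,305), and the knob skirt at (606,362)/(630,371).

Run:
```python
from h import *
m2,m3=load('w2'),load('w3')
p={"A":((148,46),(162,54)),"B":((457,215),(465,216)),"C":((336,420),(349,432)),"D":((41,264),(63,274)),
"P1":((132,186),(146,189)),"P2":((350,301),(357,305)),"seal":((243,241),(253,245)),"skirt":((606,362),(630,371)),"ptip":((621,466),(632,478)),"pin":((622,425),(632,428))}
R={}
for k,(a,b) in p.items():
    a=np.array(a)/4+[220,120];b=np.array(b)/4+[170,87]
    R[k]=tri(ray(m2,a,1),ray(m3,b,1)); z={"A":.072,"B":.072,"C":.072,"D":.072,"P1":.083,"P2":.083,"seal":.078,"skirt":.069,"ptip":.094,"pin":.094}[k]
    print(k,R[k].round(4),atz(m2,a,z,1).round(4),atz(m3,b,z,1).round(4))
    R[k]=(atz(m2,a,z,1)+atz(m3,b,z,1))/2
ctr=sum(R[k] for k in"ABCD")/4; print("stage",ctr,"pins mid",(R["P1"]+R["P2"])/2)
an=lambda v:np.degrees(np.arctan2(v[1],v[0]))
print("yaw",an(R["B"]-R["A"])-90,an(R["C"]-R["D"])-90,an(R["D"]-R["A"]),an(R["C"]-R["B"]),"pins",an(R["P2"]-R["P1"])-90,np.linalg.norm(R["P2"]-R["P1"]),"ptr",an(R["ptip"]-R["pin"]),np.linalg.norm(R["B"]-R["A"]),np.linalg.norm(R["A"]-R["D"]))
```

```text
A [ 0.4746 -0.0996  0.0717] [ 0.4745 -0.0994  0.072 ] [ 0.4747 -0.0995  0.072 ]
B [ 0.5192 -0.0235  0.0721] [ 0.5191 -0.0235  0.072 ] [ 0.5192 -0.0236  0.072 ]
C [ 0.5738 -0.0557  0.0744] [ 0.5747 -0.0557  0.072 ] [ 0.5747 -0.0563  0.072 ]
D [ 0.5296 -0.1315  0.0736] [ 0.53  -0.132  0.072] [ 0.5299 -0.1323  0.072 ]
P1 [ 0.5086 -0.1043  0.0772] [ 0.5076 -0.1032  0.083 ] [ 0.5078 -0.1019  0.083 ]
P2 [ 0.54   -0.0508  0.0769] [ 0.5379 -0.0505  0.083 ] [ 0.5388 -0.0496  0.083 ]
seal [ 0.5244 -0.0775  0.0742] [ 0.5234 -0.077   0.078 ] [ 0.5238 -0.0764  0.078 ]
skirt [0.5607 0.0167 0.0677] [0.5604 0.0163 0.069 ] [0.5602 0.0168 0.069 ]
ptip [0.5797 0.017  0.0939] [0.5792 0.0172 0.094 ] [0.5801 0.0167 0.094 ]
pin [0.5671 0.0167 0.0954] [0.5678 0.0169 0.094 ] [0.5675 0.0167 0.094 ]
stage [ 0.52460012 -0.07777969  0.072     ] pins mid [ 0.52301587 -0.07628255  0.083     ]
yaw -30.4449358387784 -30.44397953449178 -30.52908794955955 -30.342997185772223 pins -30.339584952116034 0.0608064034972588 ptr 0.7267362975876746 0.08806400599789774 0.0642931953880701
```

Stage centre (0.5246, −0.0778), yaw −30.4°; knob (0.5603, 0.0166) with its pointer at −0.4°. The heights agree. Descending on the knob.

>>> {"method": "carry_out", "body": {"linear": [[-0.05, 0.3, 0], [0, 0, -1], [0, 0, -1], [0, 0, -1], [0, 0, -1], [0, 0, -1], [0, 0, -0.8], [0, 0, -0.6], [0, 0, -0.6], [0, 0, 0], [0, 0, 0]], "rotation": [[0, 0, 0.03], [0, 0, 0], [0, 0, 0], [0, 0, 0], [0, 0, 0], [0, 0, 0], [0, 0, 0], [0, 0, 0], [0, 0, 0], [0, 0, 0], [0, 0, 0]], "grip": [0.2, 0.2, 0.2, 0.2, 0.2, 0.2, 0.2, 0.2, 0.2, 0.2, 0.2], "grip_force": 30}}

```text
time: 5.45
ee_pos: [0.5602, 0.0164, 0.0997]
tcp_rot: [-180.0, 0.0, 179.5]
wrist_force: [0.6, 0.6, 0.6]
opening: 0.034
grasp_force: 0.0
```

>>> {"method": "carry_out", "body": {"linear": [[0, 0, -0.5], [0, 0, -0.52], [0, 0, 0], [0, 0, 0], [0, 0, 0], [0, 0, 0], [0, 0, 0], [0, 0, 0]], "rotation": [[0, 0, 0], [0, 0, 0], [0, 0, 0], [0, 0, 0], [0, 0, 0], [0, 0, 0], [0, 0, 0], [0, 0, 0]], "grip": [0.2, 0.2, 0.2, 1, 1, 1, 1, 1]}}

```text
time: 6.25
ee_pos: [0.56, 0.017, 0.079]
tcp_rot: [179.9, -0.0, 179.6]
wrist_force: [-1.0, 5.8, -0.8]
opening: 0.0126
grasp_force: 32.4
```

>>> {"method": "carry_out", "body": {"linear": [[0, 0, 0], [0, 0, 0], [0, 0, 0], [0, 0, 0], [0, 0, 0], [0, 0, 0], [0, 0, 0], [0, 0, 0], [0, 0, 0], [0, 0, 0], [0, 0, 0], [0, 0, 0]], "rotation": [[0, 0, -0.75], [0, 0, -0.75], [0, 0, -0.75], [0, 0, -0.75], [0, 0, -0.75], [0, 0, -0.75], [0, 0, -0.75], [0, 0, -0.75], [0, 0, -0.75], [0, 0, -0.75], [0, 0, 0], [0, 0, 0]], "grip": [1, 1, 1, 1, 1, 1, 1, 1, 1, 1, 1, 1]}}

```text
time: 7.45
ee_pos: [0.5611, 0.019, 0.0791]
tcp_rot: [179.8, -0.2, 119.6]
wrist_force: [6.1, 15.6, -4.2]
opening: 0.0123
grasp_force: 31.9
```

>>> {"method": "carry_out", "body": {"linear": [[0, 0, 0], [0, 0, 0], [0, 0, 0], [0, 0, 0.5], [0, 0, 1], [0, 0, 1], [0, 0, 1], [0, 0, 1], [0, 0, 1], [0, 0, 1], [0, 0, 1], [0, 0, 0.5]], "rotation": [[0, 0, 0], [0, 0, 0], [0, 0, 0], [0, 0, 0], [0, 0, 0], [0, 0, 0], [0, 0, 0], [0, 0, 0], [0, 0, 0], [0, 0, 0], [0, 0, 0], [0, 0, 0]], "grip": [0.2, 0.2, 0.2, 0.2, 0.2, 0.2, 0.2, 0.2, 0.2, 0.2, 0.2, 0.2]}}

```text
time: 8.65
ee_pos: [0.5604, 0.0162, 0.2415]
tcp_rot: [179.9, 0.1, 119.5]
wrist_force: [0.5, 0.1, 0.2]
opening: 0.0344
grasp_force: 0.0
```

Run:
```python
from h import *
im,m=snap('w4')
cv2.imwrite("pics/c4.png",im)
```

```text
8.65 [0.5604 0.0162 0.2415] [1.7987e+02 8.0000e-02 1.1950e+02] [ 1.7  6.4 11.8 95.3 -0.  62.2] [0.5 0.1 0.2]
```

View pics/c4.png

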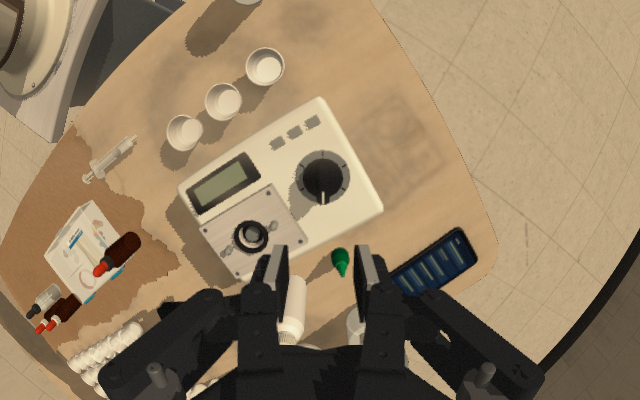

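The pointer at (323,197) has turned with the tool by 60°, and everything else is standing. Now to the cover, with two views on the way.

>>> {"method": "carry_out", "body": {"linear": [[-0.1, -0.5, 0], [-0.2, -1, 0], [-0.2, -1, 0], [-0.2, -1, 0], [-0.2, -1, 0], [-0.2, -1, 0], [-0.2, -1, 0], [-0.2, -1, 0], [-0.2, -1, 0], [-0.2, -1, 0], [-0.2, -1, 0], [-0.2, -1, 0]], "rotation": [[0, 0, 0], [0, 0, 0.2], [0, 0, 0.2], [0, 0, 0.2], [0, 0, 0.2], [0, 0, 0.2], [0, 0, 0.05], [0, 0, 0], [0, 0, 0], [0, 0, 0], [0, 0, 0], [0, 0, 0]], "grip": [0.2, 0.2, 0.2, 0.2, 0.2, 0.2, 0.2, 0.2, 0.2, 0.2, 0.2, 0.2]}}

```text
time: 9.9
ee_pos: [0.5131, -0.2149, 0.2375]
tcp_rot: [-179.9, -0.1, 127.9]
wrist_force: [0.0, -0.1, 0.6]
opening: 0.0342
grasp_force: 0.0
```

>>> {"method": "carry_out", "body": {"linear": [[-0.2, -1, 0], [-0.2, -0.5, 0], [0, 0, 0], [0, 0, 0]], "rotation": [[0, 0, 0], [0, 0, 0], [0, 0, 0], [0, 0, 0]], "grip": [0.2, 0.2, 0.2, 0.2]}}

```text
time: 10.3
ee_pos: [0.5058, -0.2434, 0.2385]
tcp_rot: [-180.0, -0.0, 127.9]
wrist_force: [0.2, 0.7, 0.9]
opening: 0.034
grasp_force: 0.0
```

```bash
python3 -c "
from h import *
snap('w5')"
```

```text
10.3 [ 0.5058 -0.2434  0.2385] [-1.7999e+02 -4.0000e-02  1.2790e+02] [-25.7   6.6  11.7  95.2   0.   26.4] [0.2 0.7 0.9]
```

>>> {"method": "carry_out", "body": {"linear": [[-0.1, -1, 0], [-0.1, -1, 0], [-0.1, -0.8, 0], [0, 0, 0], [0, 0, 0]], "rotation": [[0, 0, 0], [0, 0, 0], [0, 0, 0], [0, 0, 0], [0, 0, 0]], "grip": [0.2, 0.2, 0.2, 0.2, 0.2]}}

```text
time: 10.85
ee_pos: [0.5001, -0.2993, 0.2387]
tcp_rot: [180.0, -0.0, 127.9]
wrist_force: [0.3, 0.6, -1.3]
opening: 0.0342
grasp_force: 0.0
```

```bash
cat >> h.py <<'E'
def fp(m,P):
    c=(np.r_[P,1]@np.array(m["camera_from_world"]).T)[:3]; x,y,z=c[0],-c[1],-c[2]
    r=np.hypot(x,y); th=np.arctan2(r,z); return np.array([m["cx"]+m["fx"]*th*x/r,m["cy"]+m["fy"]*th*y/r])
E
python3 - <<'E'
from h import *
snap('w6'); L=[]
for n in('w5','w6'):
    m=load(n); im=cv2.imread(f'pics/{n}.png')
    x0,y0=(fp(m,[.4926,-.3266,.04])-[50,60]).astype(int); print(n,x0,y0)
    c=im[y0:y0+120,x0:x0+100]; c=cv2.convertScaleAbs(c,alpha=2.2,beta=0); L.append(cv2.resize(c,(400,480),interpolation=2))
cv2.imwrite('pics/c56.png',np.hstack(L))
E
```

```text
10.85 [ 0.5001 -0.2993  0.2387] [ 1.7999e+02 -3.0000e-02  1.2791e+02] [-30.9   9.6  15.1  95.5   0.   21.2] [ 0.3  0.6 -1.3]
w5 219 160
w6 251 127
```

View pics/c56.png

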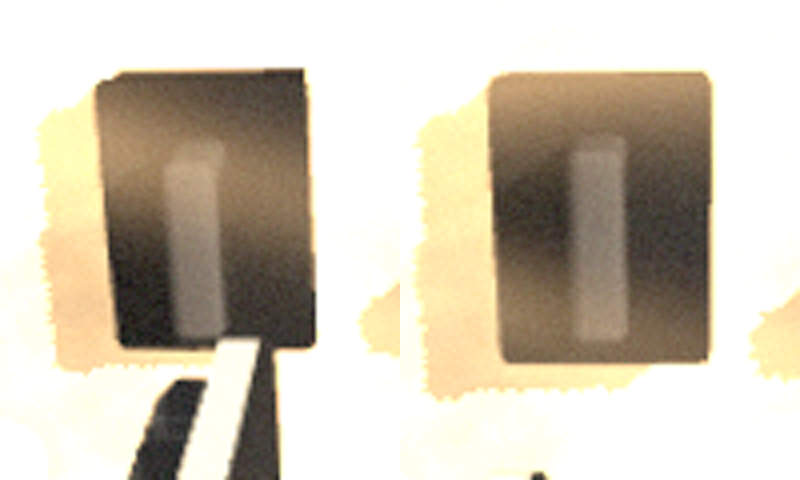

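Both panes (offsets (219,160) and (251,127), 4×) show the lid and rib. Rib-top corners are at left (165,163), (213,163), (222,335), (178,337) and right (173,150), (225,150), (227,342), (177,342) after subtracting 400. Right-pane lid corners are (90,73), (310,73), (308,361), (103,361).

Run:
```python
from h import *
m5,m6=load('w5'),load('w6')
a=np.array([(165,163),(213,163),(222,335),(178,337)])/4+[219,160]
b=np.array([(173,150),(225,150),(227,342),(177,342)])/4+[251,127]
l=np.array([(90,73),(310,73),(308,361),(103,361)])/4+[251,127]
an=lambda v:np.degrees(np.arctan2(v[1],v[0]))
for x,y in zip(a,b): print(tri(ray(m5,x,1),ray(m6,y,1)).round(4))
for m,p,z in((m5,a,.052),(m6,b,.052),(m6,l,.026)):
    P=np.array([atz(m,x,z,1) for x in p]); print(P.mean(0).round(4),"long axis",an(P[0]-P[3]),an(P[1]-P[2]),an((P[0]+P[1]-P[2]-P[3])),"short",an(P[0]+P[3]-P[1]-P[2]),np.linalg.norm(P[0]-P[3]),np.linalg.norm(P[0]-P[1]))
```

```text
[ 0.469  -0.3077  0.0536]
[ 0.4797 -0.2991  0.0543]
[ 0.5131 -0.343   0.0507]
[ 0.5027 -0.3519  0.0504]
[ 0.4908 -0.3254  0.052 ] long axis 127.94410287671292 127.51897861913152 127.73330050895983 short -140.08603100700165 0.054101513160979824 0.013605870393932445
[ 0.4914 -0.3254  0.052 ] long axis 127.67327089721415 127.80123097273434 127.7371943768012 short -142.11398047507598 0.05466975051739298 0.013866998445601547
[ 0.4903 -0.3259  0.026 ] long axis 128.08204794231182 127.96712418893223 128.02479303260284 short -142.173014176198 0.0881429978210423 0.06264100185145485
```

>>> {"method": "carry_out", "body": {"linear": [[-0.23, -0.65, 0], [-0.23, -0.66, 0], [0, 0, -1], [0, 0, -1], [0, 0, -1], [0, 0, -1], [0, 0, -1], [0, 0, -1], [0, 0, -1], [0, 0, -1], [0, 0, 0], [0, 0, 0]], "rotation": [[0, 0, 0], [0, 0, 0], [0, 0, 0], [0, 0, 0], [0, 0, 0], [0, 0, 0], [0, 0, 0], [0, 0, 0], [0, 0, 0], [0, 0, 0], [0, 0, 0], [0, 0, 0]], "grip": [0.2, 0.2, 0.2, 0.2, 0.2, 0.2, 0.2, 0.2, 0.2, 0.2, 0.2, 0.2]}}

```text
time: 12.1
ee_pos: [0.4906, -0.3263, 0.0793]
tcp_rot: [-180.0, -0.0, 127.9]
wrist_force: [-0.1, 0.7, 0.4]
opening: 0.0342
grasp_force: 0.0
```

>>> {"method": "carry_out", "body": {"linear": [[0, 0, -0.8], [0, 0, -0.8], [0, 0, -0.48], [0, 0, 0], [0, 0, 0], [0, 0, 0], [0, 0, 0], [0, 0, 0], [0, 0, 0]], "rotation": [[0, 0, 0], [0, 0, 0], [0, 0, 0], [0, 0, 0], [0, 0, 0], [0, 0, 0], [0, 0, 0], [0, 0, 0], [0, 0, 0]], "grip": [0.2, 0.2, 0.2, 0.2, 1, 1, 1, 1, 1], "grip_force": 60}}

```text
time: 13.0
ee_pos: [0.4915, -0.3261, 0.0385]
tcp_rot: [180.0, 0.1, 127.9]
wrist_force: [-0.7, 1.0, 5.4]
opening: 0.0149
grasp_force: 61.2
```

Cover gripped. Lift well clear, then carry and turn −68.4° to the stage.

>>> {"method": "carry_out", "body": {"linear": [[0, 0, 0.3], [0, 0, 0.8], [0, 0, 1], [0, 0, 1], [0, 0, 1], [0, 0, 1], [0, 0, 1], [0, 0, 1], [0, 0, 0.9], [0, 0, 0]], "rotation": [[0, 0, 0], [0, 0, 0], [0, 0, 0], [0, 0, 0], [0, 0, 0], [0, 0, 0], [0, 0, 0], [0, 0, 0], [0, 0, 0], [0, 0, 0]], "grip": [1, 1, 1, 1, 1, 1, 1, 1, 1, 1]}}

```text
time: 14.0
ee_pos: [0.4915, -0.3262, 0.1999]
tcp_rot: [179.9, 0.2, 127.9]
wrist_force: [-0.2, -0.6, -1.6]
opening: 0.0147
grasp_force: 60.1
```

>>> {"method": "carry_out", "body": {"linear": [[0.05, 0.4, 0], [0.1, 0.8, 0], [0.13, 1, 0], [0.13, 1, 0], [0.13, 1, 0], [0.13, 1, 0], [0.13, 1, 0], [0.13, 1, 0], [0.13, 1, 0], [0.13, 1, 0], [0.13, 1, 0], [0.13, 1, 0]], "rotation": [[0, 0, -0.3], [0, 0, -0.6], [0, 0, -0.7], [0, 0, -0.7], [0, 0, -0.7], [0, 0, -0.7], [0, 0, -0.7], [0, 0, -0.7], [0, 0, -0.7], [0, 0, -0.7], [0, 0, -0.7], [0, 0, -0.7]], "grip": [1, 1, 1, 1, 1, 1, 1, 1, 1, 1, 1, 1]}}

```text
time: 15.2
ee_pos: [0.5195, -0.1009, 0.196]
tcp_rot: [-179.9, 0.0, 64.5]
wrist_force: [0.2, -0.2, -0.7]
opening: 0.0148
grasp_force: 60.1
```

>>> {"method": "carry_out", "body": {"linear": [[0.1, 0.6, 0], [0, 0.3, 0], [0, 0, 0], [0, 0, 0]], "rotation": [[0, 0, -0.4], [0, 0, -0.24], [0, 0, 0], [0, 0, 0]], "grip": [1, 1, 1, 1]}}

```text
time: 15.6
ee_pos: [0.5216, -0.0839, 0.1965]
tcp_rot: [-179.9, 0.0, 59.7]
wrist_force: [0.3, 0.5, -1.6]
opening: 0.0148
grasp_force: 60.1
```

>>> {"method": "carry_out", "body": {"linear": [[0.13, 0.27, 0], [0, 0, -0.8], [0, 0, -0.9], [0, 0, -0.8], [0, 0, -0.6], [0, 0, -0.2], [0, 0, 0], [0, 0, 0]], "rotation": [[0, 0, -0.02], [0, 0, 0], [0, 0, 0], [0, 0, 0], [0, 0, 0], [0, 0, 0], [0, 0, 0], [0, 0, 0]], "grip": [1, 1, 1, 1, 1, 1, 1, 1]}}

```text
time: 16.4
ee_pos: [0.5248, -0.0785, 0.132]
tcp_rot: [180.0, -0.0, 59.4]
wrist_force: [-0.8, -0.3, -1.4]
opening: 0.0149
grasp_force: 60.1
```

Run:
```python
from h import *
snap('w7'); m=load('w7'); im=cv2.imread('pics/w7.png')
# predicted lid corners for a cover at this pose
o=bot.get_obs(); z=o["ee_pos"][2]-.0385
a=np.radians(-30.44); R=np.array([[np.cos(a),-np.sin(a)],[np.sin(a),np.cos(a)]])
im=cv2.convertScaleAbs(im,alpha=1.6)
for c,h,w,l,zz in(((.5246,-.0778),0,.038,.05,.072),):
    p=[fp(m,[*(np.array(c)+R@np.array(q)),zz]) for q in((w,l),(w,-l),(-w,-l),(-w,l))]
    cv2.polylines(im,[np.array(p).astype(int)],True,(0,255,0),1)
cv2.imwrite('pics/c7.png',im[60:360,120:520])
```

```text
16.4 [ 0.5248 -0.0785  0.132 ] [ 1.7995e+02 -2.0000e-02  5.9440e+01] [ -8.5   1.5  -5.4  83.   -0.  112.1] [-0.8 -0.3 -1.4]
```

View pics/c7.png

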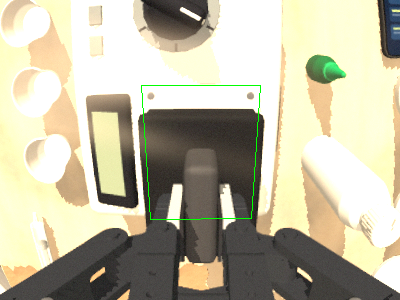

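The cover is held square over the stage outline, the gap to the display and bottle is clear, and the pointer has stayed one click on. Lowering gently while watching the force.

>>> {"method": "carry_out", "body": {"linear": [[-0.02, 0, -0.15], [0, 0, -0.15], [0, 0, -0.15], [0, 0, -0.1], [0, 0, -0.1], [0, 0, 0], [0, 0, 0]], "rotation": [[0, 0, 0], [0, 0, 0], [0, 0, 0], [0, 0, 0], [0, 0, 0], [0, 0, 0], [0, 0, 0]], "grip": [1, 1, 1, 1, 1, 1, 1]}}

```text
time: 17.15
ee_pos: [0.5243, -0.0782, 0.1182]
tcp_rot: [180.0, -0.0, 59.5]
wrist_force: [3.2, 1.9, -2.7]
opening: 0.0147
grasp_force: 59.9
```

Already below the pin-tip height with little force, so the pins have entered the bores. Pressing on.

>>> {"method": "carry_out", "body": {"linear": [[0, 0, -0.1], [0, 0, -0.1], [0, 0, -0.1], [0, 0, -0.08], [0, 0, 0], [0, 0, 0]], "rotation": [[0, 0, 0], [0, 0, 0], [0, 0, 0], [0, 0, 0], [0, 0, 0], [0, 0, 0]], "grip": [1, 1, 1, 1, 1, 1]}}

```text
time: 17.75
ee_pos: [0.5246, -0.0781, 0.1119]
tcp_rot: [179.9, -0.1, 59.5]
wrist_force: [1.3, 4.5, 7.9]
opening: 0.0146
grasp_force: 61.5
```

>>> {"method": "carry_out", "body": {"linear": [[0, 0, -0.05], [0, 0, -0.05], [0, 0, 0], [0, 0, 0]], "rotation": [[0, 0, 0], [0, 0, 0], [0, 0, 0], [0, 0, 0]], "grip": [1, 1, 1, 1]}}

```text
time: 18.15
ee_pos: [0.5247, -0.0781, 0.1105]
tcp_rot: [179.9, -0.1, 59.5]
wrist_force: [0.1, 4.4, 11.9]
opening: 0.0149
grasp_force: 62.0
```

>>> {"method": "carry_out", "body": {"linear": [[0, 0, -0.05], [0, 0, -0.04], [0, 0, 0], [0, 0, 0]], "rotation": [[0, 0, 0], [0, 0, 0], [0, 0, 0], [0, 0, 0]], "grip": [1, 1, 1, 1]}}

```text
time: 18.55
ee_pos: [0.5248, -0.078, 0.1104]
tcp_rot: [179.8, -0.1, 59.5]
wrist_force: [-5.5, 6.1, 26.0]
opening: 0.015
grasp_force: 63.8
```

The position has stopped while the force rose to 26 N, so the cover is flush. I'll hold briefly to check it stays, then hand in.

>>> {"method": "carry_out", "body": {"linear": [[0, 0, 0], [0, 0, 0], [0, 0, 0], [0, 0, 0], [0, 0, 0], [0, 0, 0]], "rotation": [[0, 0, 0], [0, 0, 0], [0, 0, 0], [0, 0, 0], [0, 0, 0], [0, 0, 0]], "grip": [1, 1, 1, 1, 1, 1]}}

```text
time: 19.15
ee_pos: [0.5248, -0.0781, 0.1105]
tcp_rot: [179.8, -0.1, 59.5]
wrist_force: [-4.8, 5.4, 25.4]
opening: 0.0148
grasp_force: 63.8
```

Run:
```python
from h import *
o=bot.get_obs(); print(o["ee_pos"].round(4),o["wrist_force"].round(1),o["opening"])
if o["wrist_force"][2]>18 and o["ee_pos"][2]<.1108: print(bot.job_done())
```

```text
[ 0.5248 -0.0781  0.1105] [-4.8  5.4 25.4] 0.014804049157283799
the job is handed in; nothing more can be done
None
```

I turned the selector one click clockwise, and the gripper still holds the cover on its pins, pressed flush with about 25 N; the job was handed in at about 19 s, with no verdict returned, and no cup or bottle was seen to move.

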